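Lay up the table caddy

ROBOT

A 6-joint arm with a two-finger parallel gripper is mounted at the origin on a cart in front of the work surface, level with it; the furniture and walls round the work are solid. World frame = base frame: x ahead of the robot, y to its left, z up, the work surface at z = 0. Lengths are in mm, angles in rad, forces in N, time in s.
With the tool pointing down it reaches from about 275 to 750 mm from the base axis. Payload 10.2 kg.
Tool frame: the origin (TCP) lies between the finger pads; the fingertips stand 11 mm ahead of it and the grasp point (between the pads) lies 8 mm behind it; z points along the fingers, y is the line along which they close (so a half turn about z gives the same grasp; the last joint's range is limited). The gripper opens to 85 mm and grips with 20 to 120 N. Pads are 22 mm wide; open, the fingers measure 114 mm over their backs; the gripper's body (76 mm by 85 mm) begins 54 mm behind the grasp point. The pads swing forward as they close: fully open they stand 13 mm farther back than shut.
Start: joints at [0.98, 0.313, 1.498, -0, 1.331, -0.223], TCP at [188.784, 489.89, 242.294] pointing down, gripper open.
Joint ranges: [-2.94, 2.94], [-0.97, 2.17], [0.19, 2.56], [-1.23, 4.37], [0.02, 3.11], [-2.88, 2.88]. Speed limits (rad/s): [2.39, 2.39, 3.01, 3.14, 3.14, 3.14].

INTERFACE

Orientations are given as a unit quaternion [w, x, y, z].
In Python, from rig import sense, eyes, finish_job gives the robot as it stands.
- The arm moves only by the shell command python3 -m jog 'ROWS' [FORCE]. ROWS is JSON, a list of rows, each a list of 7 numbers: the shift along the tool's x, y, z in m, then the turn, a rotation vector about the tool's x, y, z in rad, then the finger opening in m, from 0 to 0.0854. In form: [[dx, dy, dz, rx, ry, rz, gripper], ...]. A call has 1 to 5 rows; each row shifts and turns the commanded pose from where the row before left it, along the tool's axes as they then stand; what a row does not reach is not made up. A row lasts 1/10 s, in which the tool goes at most 50 mm and 8.59 degrees, less where a joint would pass 70% of its speed; a pose out of reach is approached as far as the arm can. A call is refused whole if a number of a shift passes 0.05 or a number of a turn 0.15, either way. A call with a gripper value outside its range is refused whole. The fingers move at their own pace and stop on an object; FORCE is the grip in N (left out, the last holds). Time passes only in rows, so rows that do not move let the fingers close. It gives the time, the measured TCP pose, the force, the opening and the grip force at its end, in the units of the state.
- sense(): the state, without advancing time (a new reading comes with each control period).
- eyes.capture(name): name is "side" or "top" or "wrist"; returns the picture (384x512x3 uint8, red, green, blue); there is no depth.
- eyes.calibration(name): a dict with "fx", "fy", "cx", "cy" (pixels), "cam_to_world" (4x4, takes a point from camera to world coordinates); the wrist camera has in their place "mount" (4x4, takes a point from camera to tool coordinates, whose origin is the TCP and whose axes are the flange's). Camera axes: x right, y down, z forward; pixel columns grow to the right and rows downward; lengths in mm; the calibration is good to about 2 mm. A picture is of the moment at which its call begins: read the wrist's pose just before it. calibration takes no time and is no camera call.
- finish_job(): hands the job in; it is judged then, once.
The state is a dict: "time_s": time; "joints": joint angles; "dq": joint speeds; "tau": joint torques, N m; "eef_pos": TCP position; "ee_rot": TCP orientation; "force": force on the tool from outside, world axes, zero at the start; "wrist_torque": the same for the moment, N m; "grip_width": opening from 0.0 (shut) to 1.0 (fully open); "grip_force": force on a finger pad.
Only numpy, scipy, OpenCV 4.12 (cv2) and the standard library are available. Lean on these libraries where they do the work, as an engineer would, in place of code of your own. Each camera call takes 0.05 s, during which the arm holds its last target. There are 200 camera calls.

TASK

Get the round wooden table caddy ready for the meal: put the salt shaker, the pepper mill, the sugar pourer and the square oil bottle each into the well of its own shape and size (salt in the smallest round well, pepper in the middle one, sugar in the largest, oil in the square one), upright and fully down. The two spice jars with black caps belong to the cook: leave them standing where they are.

Things in the scene. Friction and masses are not known exactly. Their poses are not given: they have to be found in the camera images.
- salt_shaker: glass salt shaker with a grey top, standing upright: round body 44 mm across up to 74 mm above the foot, domed top above, 90 mm tall in all, 0.1 kg. Loose. Grip the body from above with the fingertips 40 to 50 mm above the foot. Origin: centre of its underside, z up
- pepper_mill: dark brown turned wooden pepper mill with a small metal knob, standing upright: 150 mm tall, foot 58 mm across; its round head, 109 to 139 mm above the foot, is 50 mm across and is the place to grip (fingertips about 112 mm above the foot). Loose, 0.18 kg. Its head does not turn. Origin: centre of its underside, z up
- sugar_pourer: white ceramic sugar pourer with a bright steel top, standing upright: 131 mm tall, round foot 68 mm across, tapering from 30 mm up; its upright-sided round steel top, 92 to 119 mm above the foot, is 55 mm across and is the place to grip (fingertips about 96 mm above the foot). Loose, about 0.35 kg. Origin: centre of its underside, z up
- oil_bottle: dark green glass oil bottle with a square body and a round black stopper, standing upright: body 48 x 48 mm and 108 mm tall, flat sides square to its own x and y axes, round neck above, 152 mm tall in all. Grip it across two flat sides that face away from each other of the body, fingertips about 85 mm above the foot. Loose, about 0.35 kg. Origin: centre of its underside, z up
- well_small: smallest round well, 51 mm inside: fixed brown wooden collar, 20 mm high, one of four in a 2 x 2 square (86 mm apart) on a round pale wooden tray (214 mm across, 16 mm thick); their order varies. The top 6 mm flare out by 3 mm. Origin: centre of the well's floor (the tray's top), 16 mm above the worktop; z up
- well_medium: middle round well, 64 mm inside: fixed brown wooden collar, 20 mm high, one of four in a 2 x 2 square (86 mm apart) on a round pale wooden tray (214 mm across, 16 mm thick); their order varies. The top 6 mm flare out by 3 mm. Origin: centre of the well's floor (the tray's top), 16 mm above the worktop; z up
- well_large: largest round well, 74 mm inside: fixed brown wooden collar, 20 mm high, one of four in a 2 x 2 square (86 mm apart) on a round pale wooden tray (214 mm across, 16 mm thick); their order varies. The top 6 mm flare out by 3 mm. Origin: centre of the well's floor (the tray's top), 16 mm above the worktop; z up
- well_square: square well, 55 x 55 mm inside, walls square to its own x and y axes: fixed brown wooden collar, 20 mm high, one of four in a 2 x 2 square (86 mm apart) on a round pale wooden tray (214 mm across, 16 mm thick); their order varies. The top 6 mm flare out by 3 mm. Origin: centre of the well's floor (the tray's top), 16 mm above the worktop; z up
- spice_jar_a: round spice jar with a black cap, a pale and red label, 41 mm across, 105 mm tall. Loose bystander that must stay where it stands. Origin: centre of its underside, z up
- spice_jar_b: round spice jar with a black cap, a dark blue label, 41 mm across, 105 mm tall. Loose bystander that must stay where it stands. Origin: centre of its underside, z up. (Wall cabinets hang 0.51 m above the worktop behind the work, their fronts 0.61 m ahead of the robot base axis: keep the wrist clear of them)

How it is judged:
By the outcome, as a careful person would: the job done as asked, in the order asked, and still so for the second after the job is handed in, with the robot touching nothing.
It also fails if it takes over 90 s, if anything falls off the work surface, if the arm or the gripper's body presses on something with over 40 N, if the wrist force passes 120 N, or if a joint passes its speed limit or range.

## Working session

There is one attempt and no reset: what is moved stays moved. The work goes in short steps, Python scripts to look and compute and a shell command to move; the robot and the scene stay as the last step left them, time stands still between calls to the robot, and variables do not carry over. Pictures are saved under pics/ and viewed, at most 14 in all, crops included, and the job is handed in when it is done.

```bash
mkdir -p pics
python3 - <<'E'
from rig import sense, eyes
import cv2
print(sense())
for n in ("top","side"):
    cv2.imwrite(f"pics/{n}0.png",eyes.capture(n)[:,:,::-1]); print(n,eyes.calibration(n))
print(eyes.calibration("wrist"))
E
```

```text
{'time_s': 0.0, 'joints': array([ 9.79578176e-01,  3.13456464e-01,  1.49842201e+00, -1.61043228e-06,
        1.33100143e+00, -2.23385362e-01]), 'dq': array([-0.00017323,  0.00139858,  0.00203224,  0.00045842,  0.00276314,
        0.00193103]), 'tau': array([ 4.04262273e-04, -4.12271583e+01, -2.59735537e+01, -1.57757595e-04,
        4.34998336e-03, -3.64360812e-05]), 'eef_pos': array([188.65554066, 489.67799757, 241.73743383]), 'ee_rot': array([-2.54243621e-04,  1.82881084e-01,  9.83134830e-01, -5.91282768e-04]), 'force': array([ 0.12597603, -0.03503752, -0.26238866]), 'wrist_torque': array([-0.01846758, -0.06574038, -0.00401459]), 'grip_force': 0.0, 'grip_width': 0.9999870562920928}
top {'fx': 367.43967470192223, 'fy': 367.43967470192223, 'cx': 247.6825603976673, 'cy': 194.368909859107, 'cam_to_world': array([[-1.48087929e-02, -9.82293818e-01,  1.86760691e-01,
         3.19762083e+02],
       [-9.99507911e-01,  1.97080645e-02,  2.44034447e-02,
        -5.62435799e+01],
       [-2.76520446e-02, -1.86307403e-01, -9.82102294e-01,
         9.02040306e+02],
       [ 0.00000000e+00,  0.000
[... 275 characters left out ...]
5.39672459e-01,  5.81279616e-01, -6.08989036e-01,
         4.75025444e+02],
       [ 1.49171302e-02, -7.29861104e-01, -6.83432695e-01,
         6.25789656e+02],
       [ 0.00000000e+00,  0.00000000e+00,  0.00000000e+00,
         1.00000000e+00]])}
{'fx': 332.3224100849967, 'fy': 332.3224100849967, 'cx': 256.7919237086099, 'cy': 186.70271141233093, 'mount': array([[ 4.21300875e-04, -9.50944025e-01, -3.09362707e-01,
         7.95320545e+01],
       [ 9.99999855e-01,  2.96852353e-04,  4.49345832e-04,
        -1.53423299e-01],
       [-3.35467686e-04, -3.09362852e-01,  9.50944012e-01,
        -1.32536991e+02],
       [ 0.00000000e+00,  0.00000000e+00,  0.00000000e+00,
         1.00000000e+00]])}
```

View pics/top0.png

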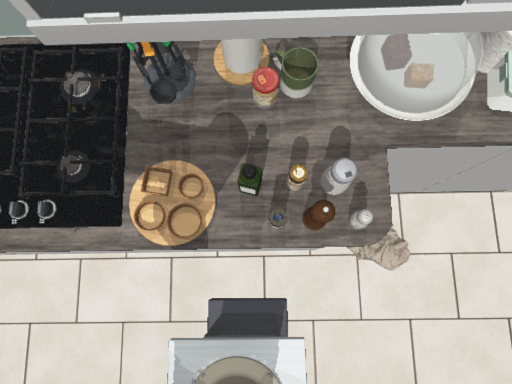

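View pics/side0.png

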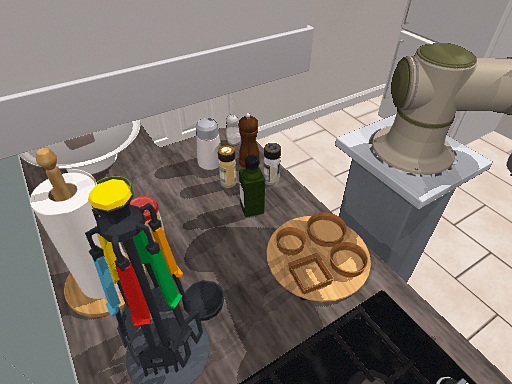

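Run:
```python
import cv2
a=cv2.imread("pics/top0.png")[130:260,110:410]; b=cv2.imread("pics/side0.png")[100:310,180:390]
cv2.imwrite("pics/c1.png",cv2.resize(a,None,fx=2.66,fy=2.66,interpolation=2)); cv2.imwrite("pics/c2.png",cv2.resize(b,None,fx=2.8,fy=2.8,interpolation=2))
```

```text
(no output)
```

View pics/c1.png

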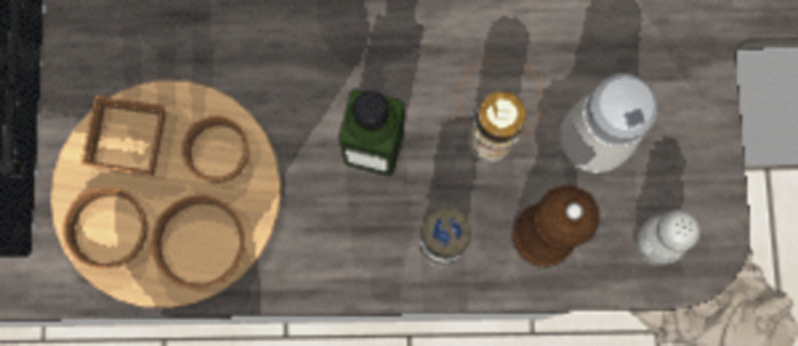

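View pics/c2.png

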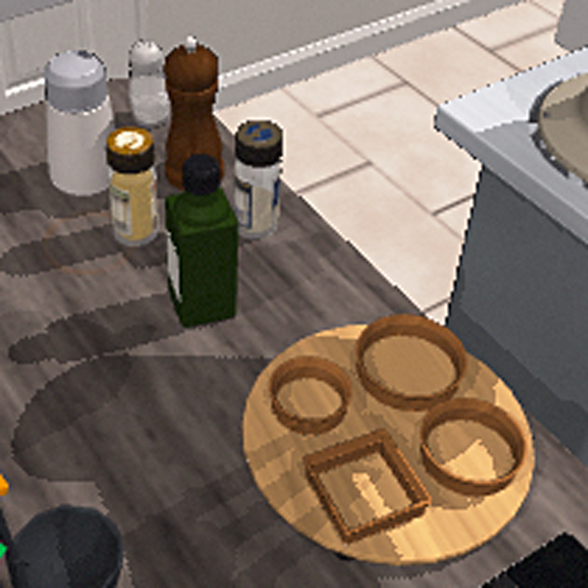

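```bash
cat > h.py <<'E'
from rig import sense, eyes
import numpy as np, cv2
from scipy.spatial.transform import Rotation as R
def tool(s=None):
    s=s or sense(); q=s["ee_rot"]; T=np.eye(4)
    T[:3,:3]=R.from_quat([q[1],q[2],q[3],q[0]]).as_matrix(); T[:3,3]=s["eef_pos"]; return T
def rayz(c,T,u,v,z):
    d=T[:3,:3]@np.array([(u-c["cx"])/c["fx"],(v-c["cy"])/c["fy"],1]); o=T[:3,3]
    return (o+d*(z-o[2])/d[2])[:2]
def proj(c,T,p):
    q=T[:3,:3].T@(np.asarray(p,float)-T[:3,3]); return np.array([c["fx"]*q[0]/q[2]+c["cx"],c["fy"]*q[1]/q[2]+c["cy"]])
def shot(name,fn=None):
    T=tool(); c=eyes.calibration(name); im=eyes.capture(name)[:,:,::-1].copy()
    if fn: cv2.imwrite("pics/"+fn,im)
    return im,c,(T@c["mount"] if name=="wrist" else c["cam_to_world"])
def go(x,y,z,close=None):
    """delta in tool axes (mm) to TCP target; close=world yaw (rad) wanted for the closing line, mod pi"""
    s=sense();T=tool(s); d=T[:3,:3].T@(np.array([x,y,z])-T[:3,3])
    yaw=np.arctan2(T[1,1],T[0,1]); tilt=np.degrees(np.arccos(min(1,-T[2,2])))
    r=None
    if close is not None: r=-((close-yaw+np.pi/2)%np.pi-np.pi/2)   # tool z is down
    print("t %.1f pos %s yaw_y %.3f tilt %.2f q6 %.2f grip %.3f F %s -> d_tool %s rz %s"%(s["time_s"],s["eef_pos"].round(1),yaw,tilt,s["joints"][5],s["grip_width"],s["force"].round(1),d.round(1),r))
E
python3 - <<'E'
from h import *
c=eyes.calibration("top");T=c["cam_to_world"]
P=dict(square=(125,135,36),small=(216,149,36),medium=(105,229,36),large=(198,241,36),salt=(682,226,88),pepper=(574,211,150),sugar=(625,100,128),oil=(372,108,152),jara=(501,112,105),jarb=(444,230,105),oilb1=(348,155,0),oilb2=(393,172,0))
for n,(u,v,z) in P.items(): print(n,rayz(c,T,110+u/2.66,130+v/2.66,z).round(0))
go(300,0,250,0)
E
```

```text
square [523. 186.]
small [508. 102.]
medium [436. 201.]
large [424. 117.]
salt [ 423. -298.]
pepper [ 428. -198.]
sugar [ 522. -248.]
oil [513. -43.]
jara [ 519. -150.]
jarb [421. -99.]
oilb1 [507. -17.]
oilb2 [490. -59.]
t 0.1 pos [188.7 489.7 241.8] yaw_y 1.203 tilt 0.07 q6 -0.22 grip 0.999 F [ 0.1 -0.1 -0.1] -> d_tool [-280.  -416.9   -7.8] rz 1.202969611970211
```

```bash
python3 -m jog '[[0,0,0,0,0,0.147,0.07],[0,0,0,0,0,0.147,0.07],[0,0,0,0,0,0.147,0.07],[0,0,0,0,0,0.147,0.07]]' 30 && python3 -m jog '[[-0.045,-0.015,0,0,0,0,0.07],[-0.045,-0.015,0,0,0,0,0.07],[-0.045,-0.015,0,0,0,0,0.07],[-0.045,-0.015,0,0,0,0,0.07],[-0.045,-0.015,0,0,0,0,0.07]]'
python3 -c "
from h import *
go(423,-298,242,0.615)"
```

```text
time_s: 0.5
eef_pos: [188.7, 489.8, 241.9]
ee_rot: [-0.0, 0.463, 0.887, -0.0]
force: [0.4, -0.7, -0.3]
grip_width: 0.818
grip_force: 0.0
time_s: 1.0
eef_pos: [257.2, 261.1, 242.1]
ee_rot: [0.0, 0.46, 0.888, -0.0]
force: [0.6, -0.3, -0.1]
grip_width: 0.82
grip_force: 0.0
t 1.0 pos [257.2 261.1 242.1] yaw_y 0.616 tilt 0.01 q6 -0.15 grip 0.820 F [ 0.6 -0.3 -0.1] -> d_tool [-5.522e+02 -1.876e+02  2.000e-01] rz 0.0007180162659006228
```

```bash
python3 -m jog '[[-0.046,-0.0155,0,0,0,0,0.07],[-0.046,-0.0155,0,0,0,0,0.07],[-0.046,-0.0155,0,0,0,0,0.07],[-0.046,-0.0155,0,0,0,0,0.07],[-0.046,-0.0155,0,0,0,0,0.07]]' && python3 -m jog '[[-0.046,-0.0155,0,0,0,0,0.07],[-0.046,-0.0155,0,0,0,0,0.07],[-0.046,-0.0155,0,0,0,0,0.07],[-0.046,-0.0155,0,0,0,0,0.07],[-0.046,-0.0155,0,0,0,0,0.07]]'  && python3 -m jog '[[-0.046,-0.0155,0,0,0,0,0.07],[-0.046,-0.0155,0,0,0,0,0.07],[0,0,0,0,0,0,0.07]]'
python3 -c "
from h import *
go(423,-298,242,0.615)
shot('wrist','w1.png')"
```

```text
time_s: 1.5
eef_pos: [326.6, 28.3, 242.4]
ee_rot: [0.0, 0.46, 0.888, 0.0]
force: [1.0, 0.4, -0.2]
grip_width: 0.821
grip_force: 0.0
time_s: 2.0
eef_pos: [396.1, -204.4, 242.1]
ee_rot: [-0.0, 0.46, 0.888, 0.0]
force: [2.1, 0.8, 0.5]
grip_width: 0.822
grip_force: 0.0
time_s: 2.3
eef_pos: [424.1, -299.6, 240.7]
ee_rot: [-0.001, 0.462, 0.887, -0.0]
force: [-0.0, 0.0, 0.7]
grip_width: 0.818
grip_force: 0.0
t 2.3 pos [ 424.1 -299.6  240.7] yaw_y 0.611 tilt 0.08 q6 -1.45 grip 0.818 F [-0.   0.   0.7] -> d_tool [ 1.9  0.  -1.3] rz -0.003745868471147329
```

View pics/w1.png

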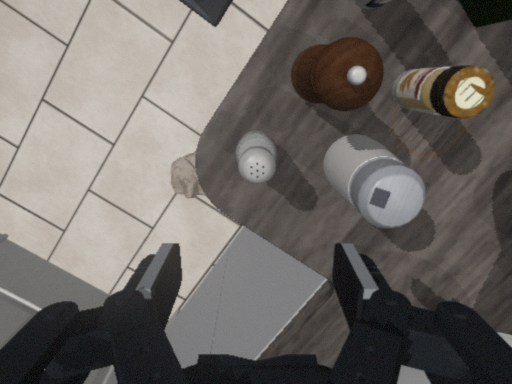

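Run:
```python
from h import *
T=tool();c=eyes.calibration("wrist");W=T@c["mount"]
for n,u,v,z in [("salt",258,168,90),("salt-mid",257,164,80),("foot?",256,147,30),("pepper",357,75,148),("sugar",390,196,126),("jara",470,93,105)]: print(n,rayz(c,W,u,v,z).round(1))
```

```text
salt [ 421.7 -292.5]
salt-mid [ 420.3 -292.1]
foot? [ 416.1 -287.9]
pepper [ 429.3 -193. ]
sugar [ 514.6 -243.5]
jara [ 519.7 -145.1]
```

```bash
python3 -m jog '[[0.007,0.001,0.045,0,0,0,0.07],[0,0,0.045,0,0,0,0.07],[0,0,0,0,0,0,0.07]]'
python3 -c "
from h import *
go(421,-293,56,0.615)
shot('wrist','w2.png')"
```

```text
time_s: 2.65
eef_pos: [418.6, -285.9, 148.1]
ee_rot: [-0.005, 0.46, 0.888, 0.002]
force: [0.3, -0.5, 0.9]
grip_width: 0.818
grip_force: 0.0
t 2.6 pos [ 418.6 -285.9  148.1] yaw_y 0.616 tilt 0.59 q6 -1.45 grip 0.818 F [ 0.3 -0.5  0.9] -> d_tool [-8.1 -2.  92. ] rz 0.0008018247120444855
```

View pics/w2.png

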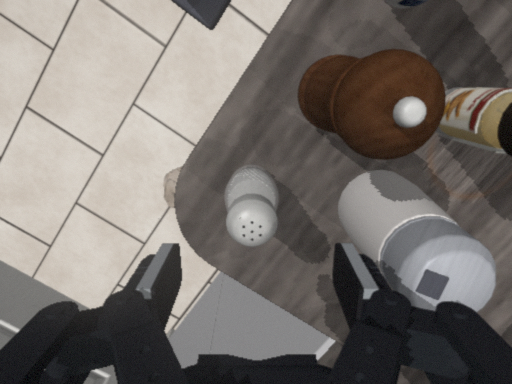

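Run:
```python
from h import *
go(421,-293,56,0.615)
T=tool();c=eyes.calibration("wrist");W=T@c["mount"]
for n,u,v,z in [("salt",251,231,90),("salt-mid",252,220,80),("pepper",409,112,148)]:
  p=rayz(c,W,u,v,z); print(n,p.round(1))
```

```text
t 2.7 pos [ 420.  -287.5  151.5] yaw_y 0.616 tilt 0.25 q6 -1.45 grip 0.819 F [ 0.2 -0.2  0.6] -> d_tool [-5.5 -2.3 95.5] rz 0.0008260896468628154
salt [ 424.5 -300.6]
salt-mid [ 423.  -297.6]
pepper [ 431.2 -197.8]
```

```bash
python3 -m jog '[[0,0,0,0,0,0,0.07],[0,0,0,0,0,0,0.07]]' >/dev/null
python3 - <<'E'
from h import *
go(423,-297,56,0.615)
im,c,W=shot('wrist','w3.png'); o=cv2.imread('pics/w2.png')
for n,u,v,z,r in [("salt",251,231,90,16),("pepper",409,112,148,18)]:
  m=cv2.minMaxLoc(cv2.matchTemplate(im,o[v-r:v+r,u-r:u+r],5)); u2,v2=m[3][0]+r,m[3][1]+r
  print(n,m[1],u2,v2,rayz(c,W,u2,v2,z).round(1))
E
```

```text
t 2.9 pos [ 421.5 -289.6  154.7] yaw_y 0.615 tilt 0.23 q6 -1.45 grip 0.820 F [ 0.4 -0.7  0.9] -> d_tool [-6.5 -3.1 98.7] rz 0.0003478991744567672
salt 0.9744221568107605 251 219 [ 422.3 -297.4]
pepper 0.9916769862174988 404 99 [ 428.7 -196.8]
```

```bash
python3 -m jog '[[-0.0065,-0.0035,0,0,0,0,0.07],[0,0,0.04,0,0,0,0.07],[0,0,0.04,0,0,0,0.07],[0,0,0.018,0,0,0,0.07],[0,0,0,0,0,0,0.07]]'; python3 -c "
from h import *
go(422,-297.5,56,0.615)"
```

```text
time_s: 3.45
eef_pos: [420.9, -296.1, 52.6]
ee_rot: [-0.002, 0.46, 0.888, 0.001]
force: [-0.1, 0.2, 0.5]
grip_width: 0.822
grip_force: 0.0
t 3.5 pos [ 420.9 -296.1   52.6] yaw_y 0.615 tilt 0.22 q6 -1.46 grip 0.822 F [-0.1  0.2  0.5] -> d_tool [-1.8  0.1 -3.4] rz -0.00035654012004560087
```

```bash
python3 -m jog '[[-0.001,0,-0.001,0,0,0,0.035],[0,0,0,0,0,0,0.035],[0,0,0,0,0,0,0.035],[0,0,0,0,0,0,0.035],[0,0,0,0,0,0,0.035]]' 40; python3 -c "
from h import *
go(422,-297.5,56,0.615)"
```

```text
time_s: 3.95
eef_pos: [423.0, -298.0, 57.0]
ee_rot: [0.002, 0.46, 0.888, -0.001]
force: [-0.2, -0.1, 6.5]
grip_width: 0.413
grip_force: 17.5
t 4.0 pos [ 423. -298.   57.] yaw_y 0.615 tilt 0.21 q6 -1.46 grip 0.413 F [-0.2 -0.1  6.5] -> d_tool [ 1.  -0.5  1. ] rz 8.602051918549236e-05
```

```bash
python3 -c "
from h import *
go(422,-297.5,56,0.615)
shot('wrist','w4.png')"
```

```text
t 4.0 pos [ 423. -298.   57.] yaw_y 0.615 tilt 0.21 q6 -1.46 grip 0.413 F [-0.2 -0.1  6.5] -> d_tool [ 1.  -0.5  1. ] rz 8.602051918549236e-05
```

View pics/w4.png

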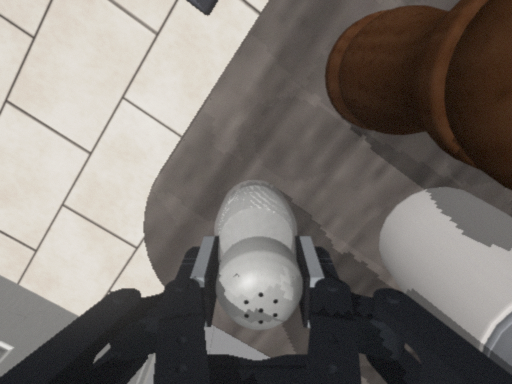

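```bash
python3 -m jog '[[0,0,-0.02,0,0,0,0.03],[0,0,-0.045,0,0,0,0.03],[0,0,-0.045,0,0,0,0.03],[0,0,-0.045,0,0,0,0.03],[0,0,-0.03,0,0,0,0.03]]' 40 && python3 -m jog '[[0.0295,0.0355,0,0,0,0,0.03],[0.0295,0.0355,0,0,0,0,0.03],[0.0295,0.0355,0,0,0,0,0.03],[0.0295,0.0355,0,0,0,0,0.03]]' &&python3 -m jog '[[0.0295,0.0355,0,0,0,0,0.03],[0.0295,0.0355,0,0,0,0,0.03],[0.0295,0.0355,0,0,0,0,0.03],[0.0295,0.0355,0,0,0,0,0.03]]'&& python3 -m jog '[[0,0,0,0,0,0,0.03],[0,0,0,0,0,0,0.03],[0,0,0,0,0,0,0.03],[0,0,0,0,0,0,0.03],[0,0,0,0,0,0,0.03]]' 
python3 -c "
from h import *
go(508,102,240,0.615)
shot('wrist','w5.png')"
```

```text
time_s: 4.5
eef_pos: [422.4, -297.4, 244.3]
ee_rot: [0.002, 0.46, 0.888, -0.001]
force: [0.0, -0.4, -0.8]
grip_width: 0.398
grip_force: 39.7
time_s: 4.9
eef_pos: [470.1, -117.1, 241.0]
ee_rot: [0.001, 0.46, 0.888, 0.0]
force: [0.8, 0.0, 0.2]
grip_width: 0.397
grip_force: 39.7
time_s: 5.3
eef_pos: [518.0, 61.4, 241.0]
ee_rot: [0.001, 0.46, 0.888, 0.0]
force: [0.2, -0.5, -0.9]
grip_width: 0.398
grip_force: 39.7
time_s: 5.8
eef_pos: [517.9, 58.5, 240.5]
ee_rot: [0.0, 0.461, 0.888, 0.0]
force: [0.3, -0.6, -0.0]
grip_width: 0.401
grip_force: 39.7
t 5.8 pos [517.9  58.5 240.5] yaw_y 0.613 tilt 0.01 q6 -0.73 grip 0.401 F [ 0.3 -0.6 -0. ] -> d_tool [41.3 16.9  0.4] rz -0.0016146025245216133
```

View pics/w5.png

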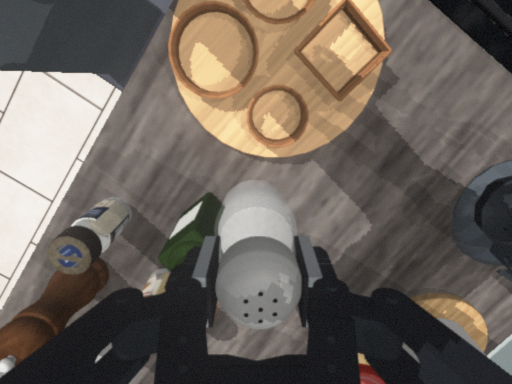

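Run:
```python
import cv2
a=cv2.imread("pics/w5.png")[0:165,160:400]
cv2.imwrite("pics/c3.png",cv2.resize(a,None,fx=3.33,fy=3.33,interpolation=2))
```

```text
(no output)
```

View pics/c3.png

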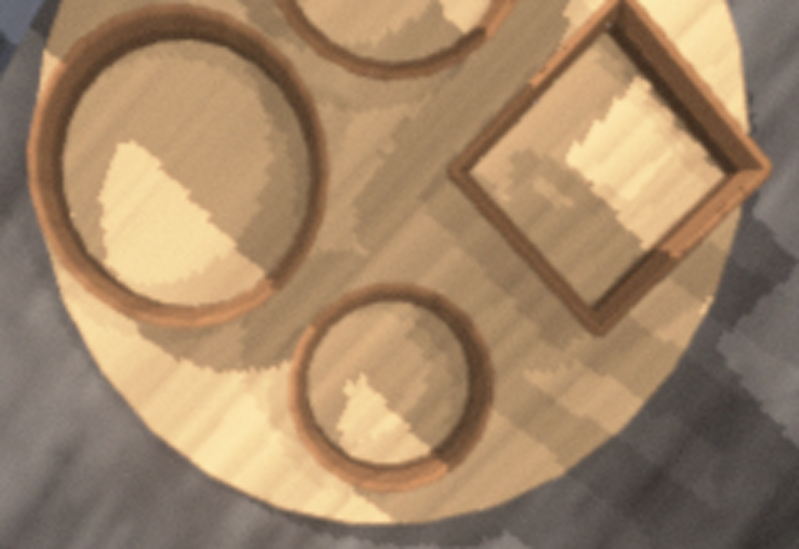

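Run:
```python
from h import *
T=tool();c=eyes.calibration("wrist");W=T@c["mount"]
f=lambda u,v,z:rayz(c,W,160+u/3.33,v/3.33,z)
s,l,q=f(392,386,36),f(178,164,36),f(609,169,36)
print(s,l,q,np.linalg.norm(s-l),np.linalg.norm(s-q),np.linalg.norm(l-q))
for a,b in [((449,172),(599,334)),((599,334),(771,166))]:
  d=f(*b,36)-f(*a,36); print(np.arctan2(d[1],d[0]),np.linalg.norm(d))
m=(l+q)/2; h=(s-m)*43*2**.5/np.linalg.norm(s-m); print("tray c",m,"medium",2*m-s)
```

```text
[509.52768799 106.61231193] [423.68594864 121.48074237] [523.94387381 190.56379076] 87.11988543309363 85.18026304482643 121.75433928147785
-0.15539655179528186 63.850310821434725
1.4101970706721223 64.36719992345604
tray c [473.81491123 156.02226657] medium [438.10213446 205.43222121]
```

```bash
python3 -m jog '[[0.021,0.0095,0,0,0,0,0.03],[0.021,0.0095,0.02,0,0,0,0.03],[0,0,0.045,0,0,0,0.03],[0,0,0.045,0,0,0,0.03],[0,0,0.025,0,0,0,0.03]]' && python3 -m jog '[[0,0,0,0,0,0,0.03],[0,0,0,0,0,0,0.03],[0,0,0,0,0,0,0.03]]' 
python3 -c "
from h import *
go(509,104,103,0.615)
im,_,_=shot('wrist','w6.png')
cv2.imwrite('pics/c4.png',cv2.resize(im[100:360,130:390],None,fx=2.3,fy=2.3,interpolation=2))"
```

```text
time_s: 6.35
eef_pos: [507.7, 104.5, 102.3]
ee_rot: [-0.002, 0.46, 0.888, -0.001]
force: [0.7, 0.4, -0.8]
grip_width: 0.397
grip_force: 39.7
time_s: 6.65
eef_pos: [510.3, 104.5, 107.2]
ee_rot: [0.001, 0.46, 0.888, 0.001]
force: [0.1, 0.3, -1.1]
grip_width: 0.402
grip_force: 39.8
t 6.7 pos [510.3 104.5 107.2] yaw_y 0.615 tilt 0.19 q6 -0.64 grip 0.402 F [ 0.1  0.3 -1.1] -> d_tool [ 0.3 -1.4  4.2] rz -0.00024733094214424156
```

View pics/c4.png

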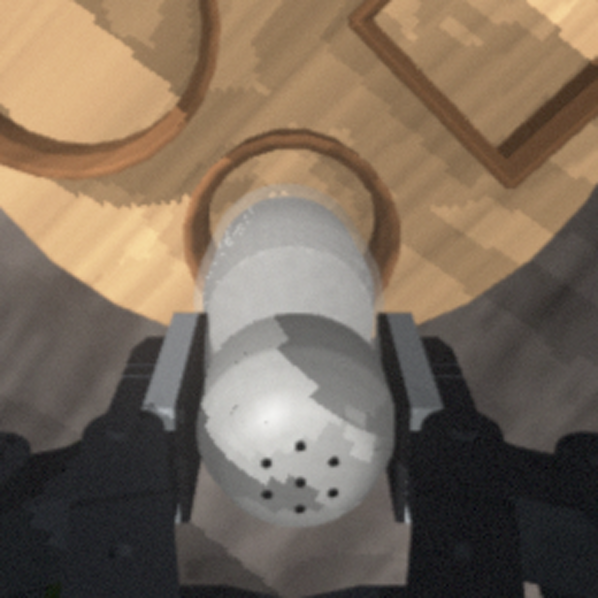

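Run:
```python
from h import *
T=tool();c=eyes.calibration("wrist");W=T@c["mount"]
f=lambda u,v,z:T[:3,:3].T@np.r_[rayz(c,W,130+u/2.3,100+v/2.3,z)-T[:2,3],0]
print("foot far",f(287,187,50),"rim far",f(292,129,36),"rim L",f(184,230,36),"R",f(400,230,36),"dome",f(300,483,107.2-57+90), "footL",f(203,270,50),f(378,270,50))
l,q=f(100,60,36),f(510,187,36);print("square near corner",q)
T2=T.copy()
print((T[:3,:3]@f(510,187,36))[:2]+T[:2,3])
```

```text
foot far [21.0557369  -1.20535267 -0.04398854] rim far [33.22881865  0.1340148  -0.06400011] rim L [  3.97391444 -30.48539924  -0.08883917] R [ 3.93056984 30.81524839  0.0744079 ] dome [0.77382154 1.03045224 0.00124402] footL [ -2.28580851 -23.82103544  -0.05897704] [-2.327765   23.24247801  0.06637256]
square near corner [16.69303132 60.93411895  0.12985686]
[550.34789606 153.36100762]
```

```bash
python3 -m jog '[[0.0035,0.0003,0,0,0,0,0.03],[0,0,0,0,0,0,0.03],[0,0,0.012,0,0,0,0.03],[0,0,0.01,0,0,0,0.03],[0,0,0.008,0,0,0,0.03]]' && python3 -m jog '[[0,0,0,0,0,0,0.03],[0,0,0.002,0,0,0,0.03],[0,0,0.002,0,0,0,0.03],[0,0,0,0,0,0,0.03]]'
```

```text
time_s: 7.2
eef_pos: [507.9, 107.4, 74.4]
ee_rot: [0.001, 0.46, 0.888, -0.0]
force: [2.0, -3.7, 1.2]
grip_width: 0.404
grip_force: 40.3
time_s: 7.6
eef_pos: [508.1, 107.2, 73.2]
ee_rot: [0.001, 0.46, 0.888, -0.0]
force: [-4.0, -6.0, 17.8]
grip_width: 0.405
grip_force: 43.6
```

```bash
python3 -m jog '[[0,0,0,0,0,0,0.06],[0,0,0,0,0,0,0.06],[0,0,0,0,0,0,0.06]]' && python3 -m jog '[[0,0,-0.03,0,0,0,0.06],[0,0,-0.045,0,0,0,0.06],[0,0,-0.045,0,0,0,0.06],[0,0,-0.045,0,0,0,0.06],[0,0,0,0,0,0,0.07]]' 
python3 -c "
from h import *
go(429,-197,240,0.615)
shot('wrist','w7.png')"
```

```text
time_s: 7.9
eef_pos: [507.1, 107.9, 71.0]
ee_rot: [-0.001, 0.46, 0.888, -0.0]
force: [0.7, -0.1, -0.1]
grip_width: 0.701
grip_force: 0.0
time_s: 8.4
eef_pos: [509.3, 108.0, 241.8]
ee_rot: [0.004, 0.46, 0.888, 0.002]
force: [-0.3, 1.2, -1.7]
grip_width: 0.816
grip_force: 0.0
t 8.4 pos [509.3 108.  241.8] yaw_y 0.615 tilt 0.57 q6 -0.63 grip 0.816 F [-0.3  1.2 -1.7] -> d_tool [-202.7 -241.6    1. ] rz 0.0003083683416829075
```

View pics/w7.png

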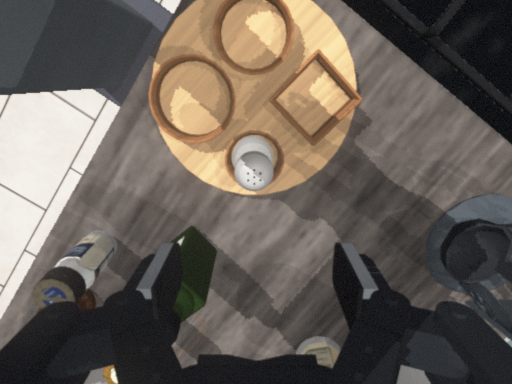

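```bash
python3 -m jog '[[-0.029,-0.0345,0,0,0,0,0.075],[-0.029,-0.0345,0,0,0,0,0.075],[-0.029,-0.0345,0,0,0,0,0.075],[-0.029,-0.0345,0,0,0,0,0.075]]' 30 && python3 -m jog '[[-0.029,-0.0345,0,0,0,0,0.075],[-0.029,-0.0345,0,0,0,0,0.075],[-0.029,-0.0345,0.02,0,0,0,0.075],[0,0,0.02,0,0,0,0.075],[0,0,0,0,0,0,0.075]]' && python3 -m jog '[[0,0,0,0,0,0,0.075],[0,0,0,0,0,0,0.075],[0,0,0,0,0,0,0.075],[0,0,0,0,0,0,0.075]]' >/dev/null
python3 -c "
from h import *
go(429,-197,123,0.615)
shot('wrist','w8.png')"
```

```text
time_s: 8.85
eef_pos: [460.4, -67.8, 234.7]
ee_rot: [-0.001, 0.46, 0.888, -0.0]
force: [0.2, -0.6, 0.7]
grip_width: 0.874
grip_force: 0.0
time_s: 9.35
eef_pos: [425.6, -197.1, 192.9]
ee_rot: [-0.004, 0.461, 0.887, 0.001]
force: [0.4, 0.1, 0.2]
grip_width: 0.877
grip_force: 0.0
t 9.8 pos [ 427.7 -197.   196.8] yaw_y 0.616 tilt 0.06 q6 -1.30 grip 0.879 F [-0.3  0.1  0.2] -> d_tool [-0.7  1.1 73.8] rz 0.0010314116419145591
```

View pics/w8.png

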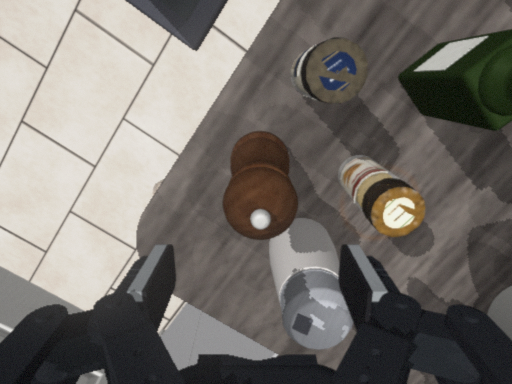

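Run:
```python
from h import *
T=tool();c=eyes.calibration("wrist");W=T@c["mount"]
for n,u,v,z in [("pepper",260,217,148),("head",260,201,124),("foot far",260,131,5),("sugar",316,310,125)]:
  p=rayz(c,W,u,v,z); print(n,p.round(1), (T[:3,:3].T@np.r_[p-T[:2,3],0]).round(1))
```

```text
pepper [ 428.1 -194.8] [ 1.6  1.8 -0. ]
head [ 427.6 -193.7] [ 2.7  2.  -0. ]
foot far [ 412.2 -170.2] [30.9  3.  -0. ]
sugar [ 510.6 -239.2] [-82.4  43.4   0.1]
```

```bash
python3 -m jog '[[0.001,0.0015,0.03,0,0,0,0.075],[0,0,0.03,0,0,0,0.075],[0,0,0.014,0,0,0,0.075],[0,0,0,0,0,0,0.075],[0,0,0,0,0,0,0.075]]' 60 && python3 -m jog '[[0,0,0,0,0,0,0.04],[0,0,0,0,0,0,0.04],[0,0,0,0,0,0,0.04],[0,0,0,0,0,0,0.04]]'
```

```text
time_s: 10.3
eef_pos: [428.3, -195.9, 123.0]
ee_rot: [0.0, 0.46, 0.888, -0.0]
force: [-1.0, 0.3, 0.6]
grip_width: 0.876
grip_force: 0.0
time_s: 10.7
eef_pos: [428.8, -196.4, 124.0]
ee_rot: [0.002, 0.46, 0.888, -0.0]
force: [0.4, 0.3, 9.7]
grip_width: 0.54
grip_force: 60.0
```

```bash
python3 -m jog '[[0,0,-0.02,0,0,0,0.04],[0,0,-0.04,0,0,0,0.04],[0,0,-0.04,0,0,0,0.04],[0,0,-0.03,0,0,0,0.04]]' && python3 -m jog '[[0.036,0.0267,0,0,0,0,0.04],[0.036,0.0267,0,0,0,0,0.04],[0.036,0.0267,0,0,0,0,0.04],[0.036,0.0267,0,0,0,0,0.04],[0.036,0.0267,0,0,0,0,0.04]]' && python3 -m jog '[[0.036,0.0267,0,0,0,0,0.04],[0.036,0.0267,0,0,0,0,0.04],[0.036,0.0267,0,0,0,0,0.04],[0.036,0.0267,0,0,0,0,0.04],[0,0,0.02,0,0,0,0.04]]'  && python3 -m jog '[[0,0,0.03,0,0,0,0.04],[0,0,0.028,0,0,0,0.04],[0,0,0,0,0,0,0.04],[0,0,0,0,0,0,0.04],[0,0,0,0,0,0,0.04]]' 
python3 -c "
from h import *
go(438,205.5,174,0.615)
im,_,_=shot('wrist','w9.png')
cv2.imwrite('pics/c5.png',cv2.resize(im[0:260,130:390],None,fx=2.3,fy=2.3,interpolation=2))"
```

```text
time_s: 11.1
eef_pos: [428.1, -195.8, 255.1]
ee_rot: [0.001, 0.46, 0.888, -0.0]
force: [0.6, -0.2, -2.1]
grip_width: 0.541
grip_force: 62.4
time_s: 11.6
eef_pos: [432.8, 30.1, 252.8]
ee_rot: [0.0, 0.46, 0.888, 0.0]
force: [1.2, -0.1, -1.7]
grip_width: 0.539
grip_force: 62.4
time_s: 12.1
eef_pos: [437.5, 212.0, 234.2]
ee_rot: [0.002, 0.458, 0.889, 0.002]
force: [0.0, -1.7, -2.5]
grip_width: 0.538
grip_force: 62.5
time_s: 12.6
eef_pos: [438.1, 207.6, 176.0]
ee_rot: [0.001, 0.46, 0.888, 0.001]
force: [0.3, 0.1, -2.0]
grip_width: 0.539
grip_force: 62.6
t 12.6 pos [438.1 207.6 176. ] yaw_y 0.615 tilt 0.17 q6 -0.41 grip 0.539 F [ 0.3  0.1 -2. ] -> d_tool [-1.7 -1.3  2. ] rz -0.0001392802423370032
```

View pics/c5.png

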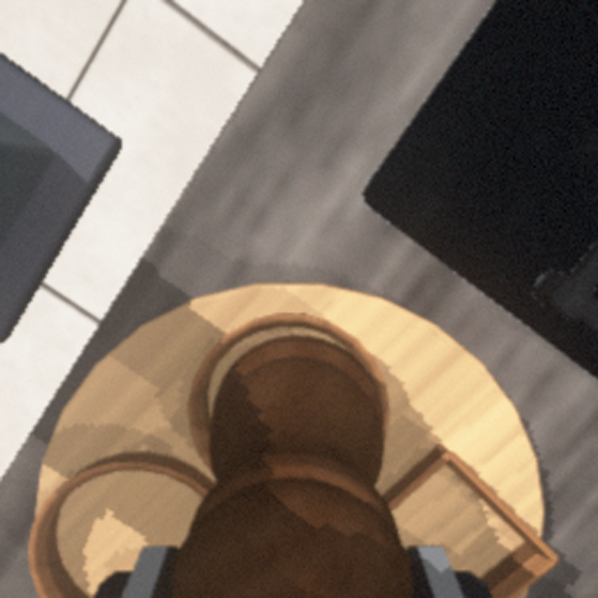

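Run:
```python
from h import *
T=tool();c=eyes.calibration("wrist");W=T@c["mount"]
f=lambda u,v,z:(T[:3,:3].T@np.r_[rayz(c,W,130+u/2.3,v/2.3,z)-T[:2,3],0])[:2].round(1)
print("foot far",f(297,337,52),"L",f(208,410,52),"R",f(386,410,52),"rim far",f(291,314,36),"L",f(189,392,36),"R",f(391,392,36))
print("tray far", f(295,283,16),"square left corner",f(445,450,36),"sq right",f(558,556,36))
```

```text
foot far [28.9  2. ] L [  3.1 -29. ] R [ 3.  33.2] rim far [34.  0.] L [  5.2 -37.6] R [ 5.2 36.9]
tray far [42.5  1.6] square left corner [-17.6  58.3] sq right [-62.2 106. ]
```

```bash
python3 -m jog '[[-0.0028,-0.0017,0,0,0,0,0.04],[0,0,0,0,0,0,0.04],[0,0,0.012,0,0,0,0.04],[0,0,0.01,0,0,0,0.04],[0,0,0.006,0,0,0,0.04]]' && python3 -m jog '[[0,0,0.003,0,0,0,0.04],[0,0,0.002,0,0,0,0.04],[0,0,0.002,0,0,0,0.04],[0,0,0,0,0,0,0.04]]'
```

```text
time_s: 13.15
eef_pos: [437.0, 204.2, 144.8]
ee_rot: [-0.001, 0.46, 0.888, -0.001]
force: [0.1, -0.4, -2.5]
grip_width: 0.541
grip_force: 62.6
time_s: 13.55
eef_pos: [437.9, 204.3, 140.1]
ee_rot: [0.001, 0.46, 0.888, 0.0]
force: [-1.2, -0.5, 3.6]
grip_width: 0.543
grip_force: 63.1
```

```bash
python3 -m jog '[[0,0,0,0,0,0,0.062],[0,0,0,0,0,0,0.062],[0,0,0,0,0,0,0.062]]' && python3 -m jog '[[0,0,-0.02,0,0,0,0.062],[0,0,-0.04,0,0,0,0.062],[0,0,-0.04,0,0,0,0.07]]' 
python3 -c "
from h import *
go(518,-245,240,0.615)"
```

```text
time_s: 13.85
eef_pos: [437.7, 204.3, 139.4]
ee_rot: [0.0, 0.46, 0.888, 0.0]
force: [0.3, -0.3, 0.7]
grip_width: 0.725
grip_force: 0.0
time_s: 14.15
eef_pos: [437.2, 204.2, 240.4]
ee_rot: [-0.0, 0.46, 0.888, -0.0]
force: [0.4, 0.0, 0.7]
grip_width: 0.822
grip_force: 0.0
t 14.2 pos [437.2 204.2 240.4] yaw_y 0.615 tilt 0.07 q6 -0.42 grip 0.822 F [0.4 0.  0.7] -> d_tool [-4.135e+02 -1.931e+02  4.000e-01] rz -4.795508903576717e-05
```

```bash
python3 -m jog '[[-0.0413,-0.0193,0,0,0,0,0.08],[-0.0413,-0.0193,0,0,0,0,0.08],[-0.0413,-0.0193,0,0,0,0,0.08],[-0.0413,-0.0193,0,0,0,0,0.08],[-0.0413,-0.0193,0,0,0,0,0.08]]' 30 && python3 -m jog '[[-0.0413,-0.0193,0,0,0,0,0.08],[-0.0413,-0.0193,0,0,0,0,0.08],[-0.0413,-0.0193,0,0,0,0,0.08],[-0.0413,-0.0193,0,0,0,0,0.08],[-0.0413,-0.0193,0,0,0,0,0.08]]'  && python3 -m jog '[[0,0,0.03,0,0,0,0.08],[0,0,0.015,0,0,0,0.08],[0,0,0,0,0,0,0.08],[0,0,0,0,0,0,0.08],[0,0,0,0,0,0,0.08]]'
python3 - <<'E'
from h import *
go(520,-247,107,0.615)
im,c,W=shot('wrist','w10.png')
g=cv2.cvtColor(im,cv2.COLOR_BGR2HSV)
print("proj top",proj(c,W,(520,-247,119)).round(),"foot",proj(c,W,(520,-247,0)).round())
u0,v0=proj(c,W,(520,-247,119)).astype(int)
m=((g[:,:,2]>125)&(g[:,:,1]<60)).astype(np.uint8)
n,lab,st,ce=cv2.connectedComponentsWithStats(m); k=lab[v0-25:v0+25,u0-25:u0+25].ravel(); k=np.bincount(k[k>0]).argmax(); print(st[k])
for v in range(st[k][1],st[k][1]+st[k][3],8):
  x=np.where(lab[v]==k)[0]; print(v,x.min(),x.max(),(x.min()+x.max())/2,x.max()-x.min())
E
```

```text
time_s: 14.65
eef_pos: [477.9, -21.9, 239.5]
ee_rot: [0.0, 0.46, 0.888, 0.0]
force: [1.1, -0.2, 0.0]
grip_width: 0.935
grip_force: 0.0
time_s: 15.15
eef_pos: [518.2, -246.3, 239.3]
ee_rot: [0.0, 0.46, 0.888, 0.0]
force: [0.5, 0.7, -0.6]
grip_width: 0.939
grip_force: 0.0
time_s: 15.65
eef_pos: [518.7, -244.4, 195.6]
ee_rot: [0.001, 0.46, 0.888, -0.0]
force: [-0.0, 0.2, 0.8]
grip_width: 0.935
grip_force: 0.0
t 15.7 pos [ 518.7 -244.4  195.6] yaw_y 0.615 tilt 0.13 q6 -1.26 grip 0.935 F [-0.   0.2  0.8] -> d_tool [-2.7 -0.4 88.6] rz 0.00042204678001178664
proj top [256. 207.] foot [256. 163.]
[ 216  131   81  111 6634]
131 248 260 254.0 12
139 234 278 256.0 44
147 227 283 255.0 56
155 223 288 255.5 65
163 221 291 256.0 70
171 220 292 256.0 72
179 219 292 255.5 73
187 219 290 254.5 71
195 218 294 256.0 76
203 216 295 255.5 79
211 217 295 256.0 78
219 219 292 255.5 73
227 224 285 254.5 61
235 234 277 255.5 43
```

Run:
```python
from h import *
T=tool();c=eyes.calibration("wrist");W=T@c["mount"]
f=lambda u,v,z:(T[:3,:3].T@np.r_[rayz(c,W,u,v,z)-T[:2,3],0])[:2].round(1)
for z in(115,119,123): print(z,f(256,204,z),f(256,242,z),f(216,205,z),f(295,205,z))
print("foot far",f(255,130.5,0),f(255,130.5,8))
```

```text
115 [-2.5 -0.6] [-31.5  -0.6] [ -3.2 -28.1] [-3.2 26.1]
119 [-1.  -0.6] [-29.4  -0.6] [ -1.7 -27.6] [-1.7 25.6]
123 [ 0.6 -0.6] [-27.3  -0.6] [ -0.1 -27.1] [-0.1 25.1]
foot far [30.5 -1.8] [31.7 -1.7]
```

```bash
python3 -m jog '[[-0.002,-0.0007,0.03,0,0,0,0.08],[0,0,0.035,0,0,0,0.08],[0,0,0.023,0,0,0,0.08],[0,0,0,0,0,0,0.08],[0,0,0,0,0,0,0.08]]' 80 && python3 -m jog '[[0,0,0,0,0,0,0.045],[0,0,0,0,0,0,0.045],[0,0,0,0,0,0,0.045],[0,0,0,0,0,0,0.045]]'
```

```text
time_s: 16.2
eef_pos: [519.3, -246.7, 107.6]
ee_rot: [0.001, 0.46, 0.888, -0.0]
force: [0.1, -0.1, 0.4]
grip_width: 0.934
grip_force: 0.0
time_s: 16.6
eef_pos: [519.6, -246.9, 108.5]
ee_rot: [0.002, 0.46, 0.888, -0.0]
force: [0.1, 2.0, 6.9]
grip_width: 0.607
grip_force: 84.2
```

```bash
python3 -m jog '[[0,0,-0.02,0,0,0,0.045],[0,0,-0.045,0,0,0,0.045],[0,0,-0.05,0,0,0,0.045],[0,0,-0.05,0,0,0,0.045]]' && python3 -m jog '[[0.0445,0.0168,0,0,0,0,0.045],[0.0445,0.0168,0,0,0,0,0.045],[0.0445,0.0168,0,0,0,0,0.045],[0.0445,0.0168,0,0,0,0,0.045]]' && python3 -m jog '[[0.0445,0.0168,0,0,0,0,0.045],[0.0445,0.0168,0,0,0,0,0.045],[0.0445,0.0168,0,0,0,0,0.045],[0.0445,0.0168,0,0,0,0,0.045],[0,0,0.02,0,0,0,0.045]]' && python3 -m jog '[[0,0,0.04,0,0,0,0.045],[0,0,0.04,0,0,0,0.045],[0,0,0.015,0,0,0,0.045],[0,0,0,0,0,0,0.045],[0,0,0,0,0,0,0.045]]'  && python3 -m jog '[[0,0,0,0,0,0,0.045],[0,0,0,0,0,0,0.045]]' >/dev/null
python3 -c "
from h import *
go(424,121.5,158,0.615)
im,c,W=shot('wrist','w11.png')
print(proj(c,W,(424,121.5,36)))
cv2.imwrite('pics/c6.png',cv2.resize(im[0:260,100:400],None,fx=2.3,fy=2.3,interpolation=2))"
```

```text
time_s: 17.0
eef_pos: [518.3, -246.0, 273.5]
ee_rot: [-0.0, 0.46, 0.888, 0.0]
force: [0.6, -0.6, -2.5]
grip_width: 0.612
grip_force: 85.5
time_s: 17.4
eef_pos: [469.9, -60.6, 271.6]
ee_rot: [0.0, 0.46, 0.888, 0.0]
force: [2.2, -0.9, -3.4]
grip_width: 0.611
grip_force: 85.4
time_s: 17.9
eef_pos: [422.3, 126.3, 253.5]
ee_rot: [0.002, 0.457, 0.889, 0.002]
force: [0.2, -0.7, -4.6]
grip_width: 0.607
grip_force: 85.3
time_s: 18.4
eef_pos: [423.6, 121.9, 157.3]
ee_rot: [0.001, 0.46, 0.888, 0.0]
force: [0.7, -0.2, -2.7]
grip_width: 0.607
grip_force: 85.7
t 18.6 pos [423.7 121.9 157.4] yaw_y 0.615 tilt 0.13 q6 -0.60 grip 0.611 F [ 0.3  0.2 -4. ] -> d_tool [-0.5  0.  -0.6] rz 2.5013436369514253e-05
[256.70717414 183.38985209]
```

View pics/c6.png

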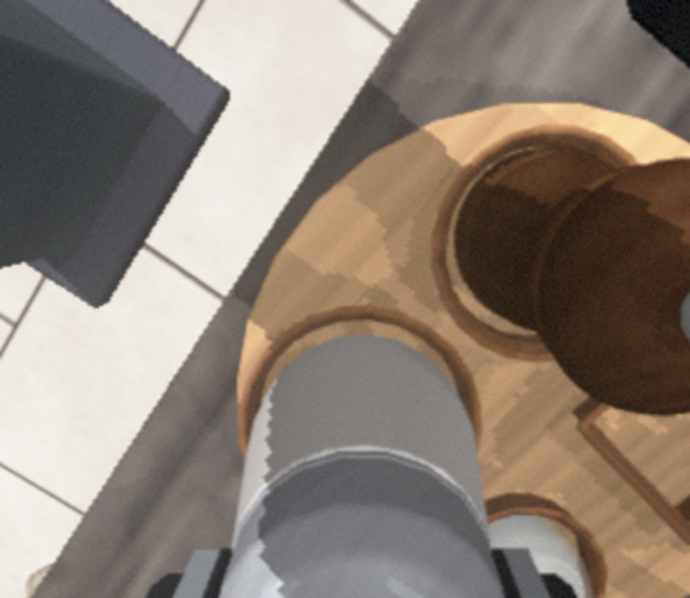

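Run:
```python
from h import *
T=tool();c=eyes.calibration("wrist");W=T@c["mount"]
f=lambda u,v,z:(T[:3,:3].T@np.r_[rayz(c,W,100+u/2.3,v/2.3,z)-T[:2,3],0])[:2].round(1)
print("foot far",f(362,334,49),"L",f(257,400,49),"R",f(471,400,49),"rim far",f(360,306,36),"L",f(240,405,36),"R",f(481,405,36))
```

```text
foot far [33.   0.5] L [ 11.2 -33.9] R [11.2 36.1] rim far [39.8 -0.2] L [  5.7 -41.6] R [ 5.7 41.6]
```

```bash
python3 -m jog '[[-0.0008,-0.0008,0,0,0,0,0.045],[0,0,0.01,0,0,0,0.045],[0,0,0.01,0,0,0,0.045],[0,0,0.008,0,0,0,0.045],[0,0,0.003,0,0,0,0.045]]' && python3 -m jog '[[0,0,0.002,0,0,0,0.045],[0,0,0.001,0,0,0,0.045],[0,0,0,0,0,0,0.045]]'
```

```text
time_s: 19.15
eef_pos: [422.4, 120.9, 124.6]
ee_rot: [-0.001, 0.46, 0.888, -0.0]
force: [-9.2, 1.4, 25.5]
grip_width: 0.61
grip_force: 89.0
time_s: 19.45
eef_pos: [422.7, 120.8, 124.6]
ee_rot: [-0.0, 0.46, 0.888, -0.0]
force: [-14.6, -0.4, 31.8]
grip_width: 0.611
grip_force: 89.8
```

```bash
python3 -m jog '[[0,0,-0.002,0,0,0,0.045],[0,0,0,0,0,0,0.068],[0,0,0,0,0,0,0.068],[0,0,0,0,0,0,0.068]]' && python3 -m jog '[[0,0,-0.02,0,0,0,0.068],[0,0,-0.045,0,0,0,0.068],[0,0,-0.045,0,0,0,0.075]]'
python3 - <<'E'
from h import *
go(513,-43,235)
# oil yaw from top picture: green mask, flat-side direction by rays on the vertical faces
im=cv2.imread("pics/top0.png");c=eyes.calibration("top");T=c["cam_to_world"]
h=cv2.cvtColor(im,cv2.COLOR_BGR2HSV); m=((h[:,:,0]>40)&(h[:,:,0]<75)&(h[:,:,1]>90)).astype(np.uint8); m[:150]=0;m[210:]=0
n,lab,st,ce=cv2.connectedComponentsWithStats(m);k=1+st[1:,4].argmax();print(st[k])
E
```

```text
time_s: 19.85
eef_pos: [423.1, 120.8, 124.2]
ee_rot: [0.0, 0.46, 0.888, 0.0]
force: [0.3, -0.2, -0.8]
grip_width: 0.793
grip_force: 0.0
time_s: 20.15
eef_pos: [422.6, 120.7, 235.3]
ee_rot: [-0.001, 0.46, 0.888, -0.0]
force: [0.5, 0.0, 0.4]
grip_width: 0.875
grip_force: 0.0
t 20.1 pos [422.6 120.7 235.3] yaw_y 0.615 tilt 0.09 q6 -0.60 grip 0.875 F [0.5 0.  0.4] -> d_tool [-185.9  -20.6    0.2] rz None
[238 164  24  26 296]
```

```bash
python3 -m jog '[[-0.0452,-0.0041,0,0,0,0,0.08],[-0.0452,-0.0041,0,0,0,0,0.08],[-0.0452,-0.0041,0,0,0,0,0.08],[-0.0452,-0.0041,0,0,0,0,0.08],[-0.0452,-0.0041,0,0,0,0,0.08]]' 30 && python3 -m jog '[[0,0,0,0,0,0,0.08],[0,0,0,0,0,0,0.08],[0,0,0,0,0,0,0.08],[0,0,0,0,0,0,0.08]]' >/dev/null
cat > oil.py <<'E'
from h import *
go(513,-43,240)
im,c,W=shot('wrist','w12.png'); T=tool()
h=cv2.cvtColor(im,cv2.COLOR_BGR2HSV)
P=[proj(c,W,(513,-43,z)).round() for z in(0,108,152)]; print("proj",P)
u0,v0=P[1].astype(int)
m=((h[:,:,0]>38)&(h[:,:,0]<80)&(h[:,:,1]>70)&(h[:,:,2]>15)).astype(np.uint8)
m=cv2.morphologyEx(m,cv2.MORPH_OPEN,np.ones((3,3)))
n,lab,st,ce=cv2.connectedComponentsWithStats(m); k=lab[max(0,v0-50):v0+50,u0-50:u0+50].ravel(); k=np.bincount(k[k>0]).argmax(); print(st[k])
H=cv2.convexHull(cv2.findContours((lab==k).astype(np.uint8),0,1)[0][0])
f=lambda u,v,z:rayz(c,W,u,v,z).round(1)
for p in cv2.approxPolyDP(H,2.0,True)[:,0]: print(p,"z0",f(*p,0),"z108",f(*p,108))
s=im[st[k][1]-10:st[k][1]+st[k][3]+10:6, st[k][0]-10:st[k][0]+st[k][2]+10:6]
for r in cv2.cvtColor(s,cv2.COLOR_BGR2HSV): print(" ".join("%s%02d"%("G" if 38<a[0]<80 and a[1]>70 else ".",a[2]//3) for a in r))
E
python3 oil.py
```

```text
time_s: 20.65
eef_pos: [537.3, -77.5, 234.1]
ee_rot: [-0.0, 0.46, 0.888, 0.0]
force: [0.5, 0.4, 0.9]
grip_width: 0.938
grip_force: 0.0
t 21.1 pos [536.3 -74.6 234.5] yaw_y 0.616 tilt 0.01 q6 -0.97 grip 0.940 F [ 0.8  0.4 -0.6] -> d_tool [39.3 -0.8 -5.5] rz None
proj [array([256., 117.]), array([256., 133.]), array([256., 143.])]
[ 221   87   80   62 1888]
[264  87] z0 [501.4 -12.3] z108 [498.1 -11.6]
[300 134] z0 [562.9 -29.7] z108 [541.5 -23.9]
[284 148] z0 [557.9 -52.5] z108 [538. -40.]
[238 148] z0 [515.9 -82.2] z108 [508.3 -61. ]
[221 125] z0 [486.3 -71.9] z108 [487.5 -53.7]
.34 .36 .33 .37 .30 .32 .33 .35 .36 .41 .38 .38 .38 .32 .38 .42 .43
.34 .34 .35 .33 .33 .35 .31 .31 .40 .39 .35 .36 .35 .32 .40 .44 .43
.33 .33 .37 .31 .36 .34 .32 .37 .34 G21 .36 .36 .34 .39 .45 .44 .44
.31 .36 .29 .33 .35 .32 .36 .33 G25 G26 G20 .33 .37 .44 .47 .43 .44
.33 .34 .31 .33 .31 .34 G23 G24 G25 G27 G25 G18 .41 .48 .45 .46 .46
.35 .32 .35 .30 .43 G21 G20 G23 G22 G23 G22 G19 .29 .45 .46 .46 .42
.32 .35 .32 .44 G21 G21 G23 G22 G22 G22 G22 G21 G19 .37 .44 .45 .40
.35 .29 .27 G22 G22 G22 G23 .11 .12 .13 .11 G21 G20 G22 .40 .42 .39
.33 .30 G23 G25 G20 G21 .14 .18 .15 .16 .14 .11 G20 G25 G19 .39 .37
.32 .33 .21 G25 G20 G15 .18 .16 .16 .15 .15 .14 G18 G22 G24 .24 .36
.32 .37 .43 G19 G17 .11 .15 .14 .15 .14 .14 .15 .14 G22 G21 .24 .24
.26 .41 .42 .34 G18 .12 .14 .14 .14 .14 .14 .15 G16 G18 .21 .23 .25
.27 .30 .36 .38 .30 G15 .12 .14 .13 .13 .14 .12 G16 .28 .26 .25 .25
.28 .27 .25 .36 .35 .28 .15 .13 .14 .13 .13 .21 .30 .28 .29 .25 .24
```

```bash
python3 -m jog '[[0,0,0,0,0,-0.138,0.08],[0,0,0,0,0,-0.138,0.08],[0,0,0,0,0,-0.138,0.08],[0,0,0,0,0,-0.138,0.08],[0,0,0,0,0,-0.138,0.08]]' 30 && python3 -m jog '[[0,0.0287,0,0,0,0,0.08],[0,0,0.04,0,0,0,0.08],[0,0,0,0,0,0,0.08],[0,0,0,0,0,0,0.08],[0,0,0,0,0,0,0.08]]' >/dev/null
sed -i 's/513,-43/514.5,-39/g; s/,2.0,True/,1.6,True/; s/10:6/10:5/g' oil.py; python3 oil.py
```

```text
time_s: 21.6
eef_pos: [536.4, -74.9, 234.6]
ee_rot: [0.0, 0.129, 0.992, -0.0]
force: [0.2, -0.4, -0.6]
grip_width: 0.933
grip_force: 0.0
t 22.1 pos [544.7 -48.3 196. ] yaw_y 1.305 tilt 0.14 q6 -1.61 grip 0.935 F [ 0.1 -0.2  0.2] -> d_tool [ 31.4   1.  -44.1] rz None
proj [array([258., 129.]), array([258., 153.]), array([259., 170.])]
[ 223  111   71   75 2843]
[231 111] z0 [490.6 -59.5] z108 [483.  -48.9]
[285 112] z0 [505.2  -9.3] z108 [492.8 -15.2]
[290 118] z0 [512.1  -5.9] z108 [497.4 -13. ]
[293 126] z0 [520.4  -4.9] z108 [503.  -12.3]
[291 180] z0 [573.8 -19.6] z108 [538.8 -22.2]
[288 184] z0 [577.2 -23.6] z108 [541.1 -24.8]
[227 184] z0 [560.6 -84.6] z108 [530.  -65.8]
[223 124] z0 [500.5 -70.6] z108 [489.7 -56.4]
.39 .35 .38 .38 .38 .36 .36 .36 .38 .39 .38 .40 .41 .43 .48 .48 .47 .48 .48
.34 .33 .35 .34 .32 .25 .30 .30 .31 .30 .31 .31 .30 .26 .47 .46 .44 .45 .45
.39 .39 .36 .36 G20 .78 .78 .79 .78 .78 .79 .78 .78 .78 G21 .41 .42 .42 .44
.44 .46 .42 G21 G20 G20 G20 G21 G22 G22 G21 G21 G20 G22 G21 G21 .43 .43 .44
.50 .51 .31 G29 G27 G28 G28 G29 G28 G23 G27 G27 G29 G29 G28 G28 .
[... 374 characters left out ...]
 G23 .30 .54 .53
.33 .35 .25 G22 G22 G16 .15 .16 .23 .22 .22 .17 .16 G16 G24 G23 .36 .53 .54
.40 .41 .29 G21 G23 .13 .17 .17 .18 .17 .19 .19 .18 .15 G23 G22 .41 .51 .49
.43 .43 .34 G20 G20 .14 .16 .18 .18 .19 .16 .19 .17 .15 G20 G19 .41 .46 .47
.44 .44 .32 G22 G18 .16 .16 .16 .17 .17 .16 .17 .17 .16 .17 G25 .39 .44 .46
.46 .45 .42 G26 .12 .16 .16 .17 .17 .16 .18 .18 .18 .18 .15 G27 .38 .42 .44
.53 .52 .44 G27 G26 .15 .17 .17 .18 .17 .17 .17 .18 .17 G27 G28 .39 .45 .46
.50 .50 .46 G25 G27 .13 .16 .18 .15 .16 .17 .17 .18 .15 G28 G27 .48 .49 .49
.49 .48 .49 .44 .35 .26 .13 .17 .16 .18 .17 .18 .14 .20 .21 .43 .49 .50 .50
.49 .46 .44 .46 .48 .42 .33 .18 .14 .16 .14 .17 .28 .29 .30 .45 .45 .45 .43
```

```bash
python3 -m jog '[[0.0314,0.001,0,0,0,0.005,0.08],[0,0,0.04,0,0,0,0.08],[0,0,0.04,0,0,0,0.08],[0,0,0.02,0,0,0,0.08],[0,0,0,0,0,0,0.08]]' 80 && python3 -m jog '[[0,0,0,0,0,0,0.08],[0,0,0,0,0,0,0.035],[0,0,0,0,0,0,0.035],[0,0,0,0,0,0,0.035],[0,0,0,0,0,0,0.035]]'; python3 -c "
from h import *
go(524,190.5,96,1.41)"
```

```text
time_s: 22.65
eef_pos: [513.3, -38.7, 93.0]
ee_rot: [-0.002, 0.135, 0.991, 0.0]
force: [-1.0, 0.3, 1.2]
grip_width: 0.939
grip_force: 0.0
time_s: 23.15
eef_pos: [515.0, -39.2, 95.9]
ee_rot: [0.002, 0.135, 0.991, -0.0]
force: [-0.6, -1.0, 6.7]
grip_width: 0.545
grip_force: 83.3
t 23.1 pos [515.  -39.2  95.9] yaw_y 1.300 tilt 0.18 q6 -1.60 grip 0.545 F [-0.6 -1.   6.7] -> d_tool [ 52.8 223.7  -0.4] rz -0.10992385897521273
```

```bash
python3 -m jog '[[0,0,-0.02,0,0,0,0.035],[0,0,-0.04,0,0,0,0.035],[0,0,-0.04,0,0,0,0.035],[0,0,-0.035,0,0,-0.106,0.035]]' && python3 -m jog '[[0.0056,0.0456,0,0,0,0,0.035],[0.0056,0.0456,0,0,0,0,0.035],[0.0056,0.0456,0,0,0,0,0.035],[0.0056,0.0456,0,0,0,0,0.035],[0.0056,0.0456,0,0,0,0,0.035]]' && python3 -m jog '[[0,0,0.04,0,0,0,0.035],[0,0,0.04,0,0,0,0.035],[0,0,0,0,0,0,0.035],[0,0,0,0,0,0,0.035],[0,0,0,0,0,0,0.035]]'
cat > fit.py <<'E'
from h import *
go(524,190.5,148,1.406)
im,c,W=shot('wrist','w13.png'); T=tool()
f=lambda u,v,z:(T[:3,:3].T@np.r_[rayz(c,W,u,v,z)-T[:2,3],0])[:2].round(1)
zf=T[2,3]-95.9; print("foot z",zf)
h=cv2.cvtColor(im,cv2.COLOR_BGR2HSV)
fp=T[:2,:3]@np.array([24,0,0])+T[:2,3]; print("foot far edge expected px",proj(c,W,(*fp,zf)),"well ctr",proj(c,W,(524,190.5,36)))
s=im[60:240:5,195:325:5]
for v,r in zip(range(60,240,5),cv2.cvtColor(s,cv2.COLOR_BGR2HSV)): print(v," ".join("%s%02d"%("G" if 38<a[0]<80 and a[1]>70 else "b" if a[0]<14 and a[1]>100 else ".",a[2]//3) for a in r))
E
python3 fit.py
```

```text
time_s: 23.55
eef_pos: [513.9, -38.7, 231.6]
ee_rot: [0.0, 0.082, 0.997, -0.0]
force: [0.7, -0.1, -4.5]
grip_width: 0.543
grip_force: 83.0
time_s: 24.05
eef_pos: [523.5, 192.6, 229.5]
ee_rot: [0.0, 0.082, 0.997, -0.0]
force: [0.2, -0.2, -2.6]
grip_width: 0.542
grip_force: 83.4
time_s: 24.55
eef_pos: [525.1, 190.7, 151.8]
ee_rot: [0.002, 0.083, 0.997, 0.0]
force: [-0.5, -0.7, -3.6]
grip_width: 0.541
grip_force: 84.0
t 24.6 pos [525.1 190.7 151.8] yaw_y 1.406 tilt 0.23 q6 -1.27 grip 0.541 F [-0.5 -0.7 -3.6] -> d_tool [ 1.  -0.3  3.8] rz -0.00046418466736408703
foot z 55.78839032214293
foot far edge expected px [256.60229781 160.78224298] well ctr [256.17306277 183.41562461]
60 .37 b24 b24 b25 .27 b27 b27 b27 b23 .50 .61 .65 .66 .67 .61 .48 b28 b28 b28 b30 b30 b30 .28 b29 b27 .85
65 .36 b23 b24 b25 b24 b27 b28 b27 b23 .40 .55 .61 .63 .61 .54 .33 b28 b29 b29 b29 b30 b30 b30 b28 .35 .85
70 .50 b22 b25 b24 b24 b24 b27 b28 .26 b26 .41 .50 .52 .50 .42 b29 b29 b31 b30 b31 b27 b28 b29 b27 .60 .84
75 .55 b23 b25 b25 b25 .25 b27 b26 b27 b26 .27 .29 .31 b30 b28 b30 b30 b29 b30 b31 b26 b28 b28 b29
[... 2760 characters left out ...]
 G23 G25 .25 G24 .25 .25 .25 .25 .25 .35 .45 .46 .49
210 .78 .72 .71 .24 .23 G25 G23 G23 G24 G23 G23 G23 G24 G23 G24 G23 .24 G24 G24 G24 .24 .24 .23 .48 .48 .48
215 .75 .77 .44 G24 G24 G23 G23 G24 G24 G23 G23 G23 G23 G23 G24 G23 G25 G24 G24 G24 G24 .23 .23 .51 .52 .55
220 .64 .72 .23 G24 G24 G23 G23 G23 G23 G23 G24 G23 G23 G23 G23 G22 G23 G23 G23 G23 G24 .22 .24 .28 .47 .46
225 .68 .75 G25 G27 G26 G26 G26 G26 G27 G27 G26 G26 G26 G25 G27 G27 G27 G27 G26 G27 G27 G27 G27 .22 .49 .51
230 .71 .28 G33 G34 G35 G34 G35 G35 G35 G35 G34 G34 G35 G35 G35 G35 G36 G35 G36 G35 G35 G35 G35 G31 .44 .49
235 .68 G25 G30 G32 G32 G32 G32 G32 G28 G25 G24 G24 G26 G26 G24 G24 G25 G33 G33 G32 G33 G33 G33 G29 .31 .45
```

```bash
sed -i '/^im,c/,$d' fit.py
python3 - <<'E'
from h import *
im=cv2.imread('pics/w13.png');c=eyes.calibration("wrist");T=tool();W=T@c["mount"]
go(524,190.5,148,1.406)
f=lambda u,v,z:(T[:3,:3].T@np.r_[rayz(c,W,u,v,z)-T[:2,3],0])[:2].round(1)
g=cv2.cvtColor(im,cv2.COLOR_BGR2GRAY)
print(g[132:168,245]); print(g[155,208:230],g[155,284:304]); print(g[168,208:232],g[168,280:304])
print("rim far",f(256,138,36),f(256,140,36),"L",f(214,155,36),"R",f(299,155,36),"foot far",f(256,163,55.8),"L",f(224.5,168,55.8),"R",f(289,168,55.8), "floor far inner",f(256,148.5,16))
E
```

```text
t 24.6 pos [525.  190.7 151.7] yaw_y 1.406 tilt 0.23 q6 -1.27 grip 0.544 F [ 0.3 -0.8 -3.3] -> d_tool [ 1.  -0.3  3.7] rz -0.00044918699105656046
[170 172 178 178 177 168 156 154 132 112 117 125 122  98 101 141 168 172
 170 170 167 165 167 167 165 166 162 162 166 172 168 130  87  71  70  69]
[165 164 163 160 137 116 108 106 101  94  96  97  93  87 114 153 162 166
 166 167 166 165] [198 198 197 182 177 157 120 117 125 127 126 130 153 180 187 199 240 248
 248 247]
[159 160 160 158 145 118 112 111 103  94  97  96  95  82  71  69  69  66
  70  68  70  71  69  70] [ 84  82  82  85  79  81  85  82  82  83  88 115 126 123 123 129 173 184
 191 224 243 247 247 247]
rim far [36.8 -0.5] [35.3 -0.5] L [ 23.8 -32.4] R [23.8 32.3] foot far [22.5 -0.5] L [ 18.8 -22.8] R [18.8 23. ] floor far inner [24.7 -0.5]
```

```bash
python3 -m jog '[[0.002,-0.001,0,0,0,0,0.035],[0,0,0.012,0,0,0,0.035],[0,0,0.01,0,0,0,0.035],[0,0,0.008,0,0,0,0.035],[0,0,0.003,0,0,0,0.035]]' && python3 -m jog '[[0,0,0.001,0,0,0,0.035],[0,0,0,0,0,0,0.035],[0,0,0,0,0,0,0.035]]'
```

```text
time_s: 25.1
eef_pos: [521.2, 190.0, 114.9]
ee_rot: [-0.001, 0.082, 0.997, -0.0]
force: [-0.3, 0.3, -3.7]
grip_width: 0.544
grip_force: 84.1
time_s: 25.4
eef_pos: [522.0, 190.1, 115.6]
ee_rot: [0.0, 0.082, 0.997, 0.0]
force: [-0.5, -0.1, -2.6]
grip_width: 0.542
grip_force: 84.1
```

Target is 112; in the well without contact. Lower the last 4 mm.

```bash
python3 -m jog '[[0,0,0.002,0,0,0,0.035],[0,0,0.001,0,0,0,0.035],[0,0,0.001,0,0,0,0.035],[0,0,0,0,0,0,0.035]]'
```

```text
time_s: 25.8
eef_pos: [521.9, 190.1, 112.0]
ee_rot: [0.0, 0.082, 0.997, -0.0]
force: [-1.8, -0.9, 4.1]
grip_width: 0.544
grip_force: 84.8
```

Seated (z = 95.9+16). Release, retreat, then check.

```bash
python3 -m jog '[[0,0,0,0,0,0,0.06],[0,0,0,0,0,0,0.06],[0,0,0,0,0,0,0.06]]' && python3 -m jog '[[0,0,-0.02,0,0,0,0.06],[0,0,-0.045,0,0,0,0.06],[0,0,-0.045,0,0,0,0.06],[0,0,-0.045,0,0,0,0.06]]' && python3 -m jog '[[0.03,-0.04,0,0,0,0,0.06],[0.03,-0.04,0,0,0,0,0.06],[0.03,-0.04,0,0,0,0,0.06],[0.03,-0.04,0,0,0,0,0.06],[0.03,-0.04,0,0,0,0,0.06]]' && python3 -m jog '[[0,-0.045,0,0,0,0,0.06],[0,-0.045,0,0,0,0,0.06],[0,-0.045,0,0,0,0,0.06],[0,0,0,0,0,0,0.06],[0,0,0,0,0,0,0.06]]' | head -2
python3 - <<'E'
from h import *
im,c,T=shot("top","top1.png"); o=cv2.imread("pics/top0.png")
# jars: did they move?
for n,u,v,r in [("a",110+501/2.66,130+125/2.66,13),("b",110+444/2.66,130+235/2.66,11)]:
  u,v=int(u),int(v); R_=cv2.matchTemplate(im[v-r-8:v+r+8,u-r-8:u+r+8],o[v-r:v+r,u-r:u+r],5); print(n,cv2.minMaxLoc(R_)[1],np.array(cv2.minMaxLoc(R_)[3])-8)
# expected pixels of feet/tops, and a coarse look at the tops
for n,x,y,z in [("salt",508,105,106),("pepper",438,203,166),("sugar",423,119,147),("oil",522,188,168)]: 
  p=proj(c,T,(x,y,z)); u,v=p.round().astype(int); print(n,u,v,"\n",im[v-6:v+7:3,u-9:u+10:3].mean(2).astype(int))
E
```

```text
time_s: 26.1
eef_pos: [521.9, 190.1, 111.3]
ee_rot: [0.0, 0.082, 0.997, 0.0]
force: [-0.9, 0.1, -0.0]
grip_width: 0.71
grip_force: 0.0
time_s: 26.5
eef_pos: [521.5, 190.1, 268.1]
ee_rot: [0.0, 0.082, 0.997, 0.0]
force: [0.4, 0.0, -0.3]
grip_width: 0.703
grip_force: 0.0
time_s: 27.0
eef_pos: [339.4, 16.7, 266.2]
ee_rot: [0.0, 0.082, 0.997, -0.0]
force: [-0.3, -1.0, 1.2]
grip_width: 0.703
grip_force: 0.0
time_s: 27.5
eef_pos: [318.6, -116.3, 266.3]
a 0.9908228516578674 [0 0]
b 0.2761753499507904 [-8 -3]
salt 184 179 
 [[116 134 153 139 141 119 127]
 [112 119 152 159 150 137  65]
 [111 128 139 147 156 126 123]
 [110 123 155 145 152 117 112]
 [113  93 122 133 119 106 142]]
pepper 130 207 
 [[ 25 119  55  60  51  47  49]
 [ 24  80  63 130  70  60  55]
 [ 25  67  71 235 154  62  59]
 [ 37  66  66  96  63  69  62]
 [ 35  68  69  70  72  72  63]]
sugar 173 215 
 [[121 150 153 157 155 149 129]
 [146 150 149 156 151 143 146]
 [146 153 153 159 152 146 140]
 [144 145 147 143  90 146 141]
 [118 137 142  77  76 131 107]]
oil 139 167 
 [[110 112 105  63  94 101 108]
 [111 112  31  38  39  28  41]
 [ 99  57  43  42  36  24  32]
 [107  82  47  45  44  18  30]
 [ 96  98  40  35  35  29  37]]
```

Run:
```python
from h import *
im,c,T=shot("side","side1.png"); o=cv2.imread("pics/side0.png")
for n,u,v in [("a",180+130/2.8,100+185/2.8),("b cap",180+260/2.8,100+140/2.8),("b low",180+258/2.8,100+215/2.8)]:
  u,v=int(u),int(v); r=9; m=cv2.minMaxLoc(cv2.matchTemplate(im[v-r-8:v+r+8,u-r-8:u+r+8],o[v-r:v+r,u-r:u+r],5)); print(n,m[1],np.array(m[3])-8)
go(0,0,0)
```

```text
a 0.9769623279571533 [0 0]
b cap 0.9988200664520264 [0 0]
b low 0.9516697525978088 [0 0]
t 27.6 pos [ 319.  -115.   266.3] yaw_y 1.407 tilt 0.01 q6 -2.10 grip 0.703 F [0.7 0.3 0.1] -> d_tool [333.5  61.4 266.3] rz None
```

```bash
python3 -c "
from rig import finish_job
print(finish_job())"
```

```text
the job is handed in; nothing more can be done
None
```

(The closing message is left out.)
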